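# Check the seals of two preserve jars

### The arm

A 7-joint arm with a two-finger parallel gripper is mounted at the origin on a cart in front of the work surface, level with it; the furniture and walls round the work are solid. World frame = base frame: x ahead of the robot, y to its left, z up, the work surface at z = 0. Lengths are in m, angles in rad, forces in N, time in s.
With the tool pointing down it reaches from about 0.35 to 0.9 m from the base axis. Payload 8.1 kg.
Tool frame: the origin (TCP) lies between the finger pads, 19 mm behind the fingertips; this is the grasp point; z points along the fingers, y is the line along which they close (so a half turn about z gives the same grasp; the last joint's range is limited). The gripper opens to 92 mm and grips with 3 to 60 N. Pads are 19 mm wide; open, the fingers measure 130 mm over their backs; the gripper's body (75 mm by 190 mm) begins 47 mm behind the grasp point.
Start: joints at [1.041, 0.434, 0.025, 1.573, -0.012, 1.134, -0.075], TCP at [0.259, -0.569, 0.246] pointing down, gripper open.
Joint ranges: [-2.62, 2.62], [-0.44, 2.09], [-1.27, 1.32], [0.08, 2.57], [-1.32, 4.46], [0.12, 2], [-2.74, 2.74]. Speed limits (rad/s): [2.22, 2.22, 3.01, 3.01, 3.14, 3.14, 3.14].

### API

Orientations are given as a rotation vector (axis times angle).
In Python, from cell import arm gives the robot as it stands.
- The arm moves only by the tool send_rows, never from a script. Its argument "motion" is text: rows parted by semicolons, each of 7 numbers parted by spaces: the closure, from 0 (fully open) to 1 (shut), then the shift along the world's x, y, z in m, then the turn, a rotation vector about the world's x, y, z in degrees. A call has 1 to 5 rows; each row shifts and turns the commanded pose from where the row before left it; what a row does not reach is not made up. A row lasts 1/8 s, in which the tool goes at most 62.5 mm and 10.7 degrees, less where a joint would pass 70% of its speed; a pose out of reach is approached as far as the arm can. A call is refused whole if a number of a shift passes 0.0625 or a number of a turn 10.7, either way. A call with a gripper value outside its range is refused whole. The fingers move at their own pace and stop on an object; "force" is the grip in N (left out, the last holds). Time passes only in rows, so rows that do not move let the fingers close. It gives the time, the measured TCP pose, the force, the opening and the grip force at its end, in the units of the state.
- arm.observe(): the state, without advancing time (a new reading comes with each control period).
- arm.get_image(name): name is "side" or "top"; returns (picture, depth): 480x640x3 uint8, blue, green, red; 480x640 float32, m along the optical axis (not along the pixel's ray), 0 where there is no reading.
- arm.camera_model(name): a dict with "fx", "fy", "cx", "cy" (pixels), "view" (4x4, takes a point from world to camera coordinates). Camera axes: x right, y down, z forward; pixel columns grow to the right and rows downward; lengths in m; the calibration is good to about 2 mm. A picture is of the moment at which its call begins. camera_model takes no time and is no camera call.
- arm.sign_off(): hands the job in; it is judged then, once.
The state is a dict: "clock": time; "joints": joint angles; "dq": joint speeds; "joint_efforts": joint torques, N m; "position": TCP position; "ee_rot": TCP orientation; "force": force on the tool from outside, world axes, zero at the start; "ft_torque": the same for the moment, N m; "width": opening from 0.0 (shut) to 1.0 (fully open); "gripper_force": force on a finger pad.
Only numpy, scipy, OpenCV 4.12 (cv2) and the standard library are available. Lean on these libraries where they do the work, as an engineer would, in place of code of your own. Each camera call takes 0.05 s, during which the arm holds its last target. There are 200 camera calls.

### The job

Five jars of different heights stand on the open table for a seal check: press lightly for a moment from above with the fingertips on the springy dome in the middle of the shortest jar's lid, until it gives a little, and rise off it, then do the same on the tallest jar's. Nothing is gripped, lifted or shifted: both jars stay standing where they are, and the other jars and the things lying about are not touched. Finish with the hand drawn back about a hand's width clear of the jars.

Things in the scene. Friction and masses are not known exactly. Their poses are not given: they have to be found in the camera images.
- short_jar: the shortest of the five jars set out on the open table: a squat glass jar, 63 mm across, 75 mm high without the dome, with an olive lid that has a dark seal strip and, like all five, a springy round steel dome in its middle. It stands loose, about 0.2 kg. Origin at the centre of its underside, z up; its yaw is arbitrary.
- short_jar_lid (a point): the middle of the top of the dome on the short jar's lid with the dome up, 80 mm above the table. The dome is a round steel button, 31 mm across, that stands 5.5 mm above the middle of the flat, rigid 63 mm lid; it springs back by itself
- short_jar_dome (a joint): how far the dome on the short jar's lid is pressed down (m): 0 up, 0.005 fully down against its stop; it starts to give at about 1 N and takes about 2 N more per mm (11 N fully down)
- tallest_jar: the tallest of the five jars: a slim straight jar, 63 mm across, 166 mm high without the dome, with a lid that carries a strip of tape and the same dome. It stands loose, about 0.34 kg. Origin at the centre of its underside, z up; its yaw is arbitrary.
- tallest_jar_lid (a point): the middle of the top of the dome on the tallest jar's lid with the dome up, 171 mm above the table. The dome is a round steel button, 31 mm across, that stands 5.5 mm above the middle of the flat, rigid 61 mm lid; it springs back by itself
- tallest_jar_dome (a joint): how far the dome on the tallest jar's lid is pressed down (m): 0 up, 0.005 fully down against its stop; it starts to give at about 1 N and takes about 2 N more per mm (11 N fully down)
- second_tall_jar: a slim jar like the tallest one but 20 mm lower (63 mm across, 146 mm high), to be left alone. Origin at the centre of its underside, z up; its yaw is arbitrary.
- onion_jar: a jar with dark dried onion in it, 70 mm across, 128 mm high, to be left alone. Origin at the centre of its underside, z up; its yaw is arbitrary.
- yellow_lid_jar: a jar of nut spread with a yellow lid, 69 mm across, 112 mm high, to be left alone (more of its kind stand in the crate at the back left). The five jars swap places; any two stand at least 0.13 m apart, centre to centre. Origin at the centre of its underside, z up; its yaw is arbitrary.
- notepad_spiral: a notepad, 210 x 152 x 13 mm, lying flat at the left, to be left alone. Origin at the centre of its underside.
- masking_tape: a roll of masking tape, 104 mm across, 25 mm high, lying flat near the middle, to be left alone. Origin at the centre of its underside.
- stamp: a hand stamp with a wooden knob handle, 43 x 54 mm, 83 mm high, standing on its plate near the front edge, to be left alone. Origin at the centre of its underside.
- marker_pen: a marker, 135 mm long, 17 mm thick, lying at the right, to be left alone. Origin at the middle of its underside.
- blue_scissors: scissors, 199 x 87 x 9 mm, lying at the far right, to be left alone. Origin at the middle of their underside.
Mind the look-alikes: they are no part of the job. What is shaped like the short_jar but blue or purple is not meant. What is shaped like the tallest_jar but green or red is not meant.

How it is judged:
By the outcome, as a careful person would: the job done as asked, in the order asked, and still so for the second after the job is handed in, with the robot touching nothing.
It also fails if it takes over 48 s, if anything falls off the work surface, if the arm or the gripper's body presses on something with over 40 N, if the wrist force passes 120 N, or if a joint passes its speed limit or range.

## Working session

There is one attempt and no reset: what is moved stays moved. The work goes in short steps, Python scripts to look and compute and a tool call to move; the robot and the scene stay as the last step left them, time stands still between calls to the robot, and variables do not carry over. Pictures are saved under pics/ and viewed, at most 10 in all, crops included, and the job is handed in when it is done.

Besides the shell and the picture viewer there is one more tool, called after ">>>" by a JSON object that holds its "method" and its "body". send_rows: Moves the arm, as the interface text tells. Its arguments: {"type":"object","properties":{"motion":{"type":"string"},"force":{"type":"number"}},"required":["motion"]}

```bash
mkdir -p pics; cat > h.py <<'E'
import numpy as np, cv2
from cell import arm
def cloud(name):
    im,d=arm.get_image(name); m=arm.camera_model(name)
    v,u=np.mgrid[:480,:640]
    P=np.stack([(u-m["cx"])/m["fx"]*d,(v-m["cy"])/m["fy"]*d,d,np.ones_like(d)],-1)
    return im,d,(P@np.linalg.inv(np.array(m["view"])).T)[...,:3]
E
python3 - <<'E'
from h import *
for n in("top","side"):
    im,d,W=cloud(n); cv2.imwrite(f"pics/{n}1.png",im); np.savez(f"{n}1.npz",im=im,d=d,W=W)
    m=arm.camera_model(n); V=np.array(m["view"]); print(n,m["fx"],-V[:3,:3].T@V[:3,3],V[2,:3])
print(arm.observe())
E
```

```text
top 468.1498120935622 [ 0.44513472 -0.07211204  1.52282516] [ 0.08570597  0.00185582 -0.99631875]
side 474.529408478464 [-0.05881502  0.83954993  0.7321446 ] [ 0.49208534 -0.72252808 -0.48559778]
{'clock': 0.1, 'joints': array([ 1.04139232,  0.43513685,  0.02493927,  1.57399341, -0.0115832 ,
        1.13402913, -0.07508022]), 'dq': array([-0.00046566,  0.00021847, -0.0017225 , -0.00230217, -0.00049261,
       -0.00042463,  0.00070194]), 'joint_efforts': array([ 2.87544659e-03, -6.69124389e+01,  9.88154523e-01, -3.15151584e+01,
       -6.04663161e-02,  3.74224700e-02,  9.03991975e-06]), 'position': array([ 0.25851289, -0.56855025,  0.24483819]), 'ee_rot': array([-3.06900680e+00, -6.65040593e-01,  6.69898699e-04]), 'force': array([-0.29438189,  0.03023779, -0.63090288]), 'ft_torque': array([ 0.02594871, -0.0406057 ,  0.00823023]), 'gripper_force': 0.0, 'width': 0.9994366681453575}
```

View pics/top1.png

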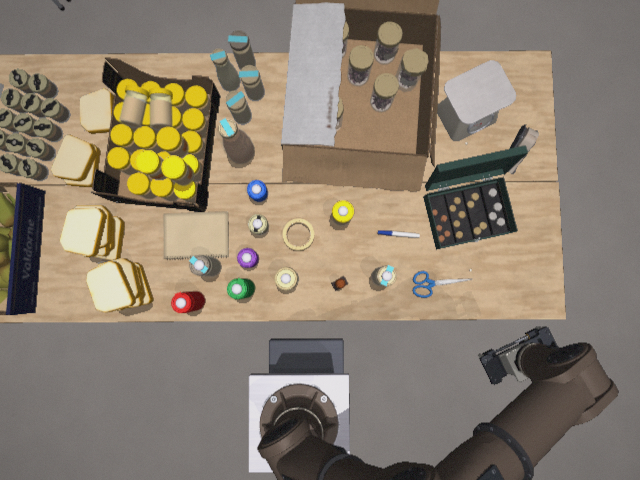

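View pics/side1.png

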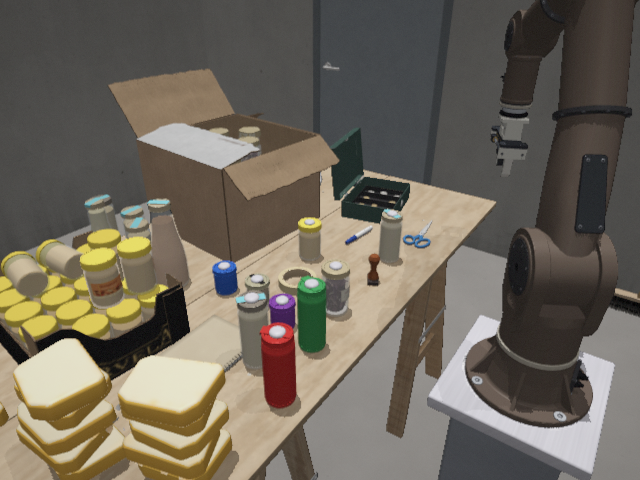

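```bash
python3 - <<'E'
from h import *
z=np.load("top1.npz");W=z["W"];d=z["d"]
h=W[...,2]
m=((h>0.06)&(h<0.3)&(d>0)).astype(np.uint8)
n,l,s,c=cv2.connectedComponentsWithStats(m)
for i in range(1,n):
    if s[i,4]>100:
        q=l==i; t=np.percentile(h[q],90); k=q&(h>t-.012)
        print(s[i],c[i].round(),"top",t.round(4),"med",np.median(W[k],0).round(4), np.ptp(W[k],0).round(3))
E
```

```text
[  281     0   258   193 23820] [384. 109.] top 0.2922 med [ 0.9223 -0.0648  0.2928] [0.46  0.436 0.02 ]
[ 228   30   35   65 1154] [245.  62.] top 0.1658 med [1.1741 0.171  0.1644] [0.06  0.061 0.02 ]
[210  48  28  38 637] [224.  67.] top 0.1965 med [1.1081 0.2236 0.1947] [0.048 0.048 0.02 ]
[   91    57   126   153 12612] [156. 135.] top 0.2245 med [0.7906 0.3622 0.2284] [0.152 0.14  0.025]
[ 443   60   74   71 3387] [478.  95.] top 0.1626 med [ 1.0099 -0.5536  0.1591] [0.199 0.218 0.018]
[  9  68  40  25 644] [29. 80.] top 0.0787 med [1.093  0.8586 0.0751] [0.08  0.125 0.019]
[   0   83   62   35 1010] [ 30. 102.] top 0.0795 med [1.0206 0.8542 0.0748] [0.096 0.194 0.043]
[226  90  24  29 502] [237. 104.] top 0.1477 med [0.996  0.1835 0.1447] [0.061 0.057 0.019]
[  0 108  54  30 894] [ 26. 123.] top 0.0788 med [0.9523 0.8649 0.0741] [0.093 0.17  0.018]
[218 118  35  43 961] [235. 140.] top 0.2409 med [0.8754 0.1873 0.24  ] [0.055 0.052 0.017]
[  0 129  47  29 752] [ 23. 144.] top 0.0785 med [0.8834 0.8717 0.0741] [0.091 0.147 0.018]
[  51  134   44   47 1401] [ 72. 158.] top 0.0799
[... 751 characters left out ...]
d [0.5205 0.1565 0.0752] [0.056 0.062 0.018]
[189 255  29  21 498] [203. 265.] top 0.1709 med [0.4961 0.2785 0.166 ] [0.055 0.06  0.02 ]
[  86  258   58   54 2439] [115. 285.] top 0.1942 med [0.4294 0.5297 0.1912] [0.142 0.133 0.018]
[373 265  24  21 400] [385. 275.] top 0.151 med [ 0.4618 -0.2662  0.1456] [0.059 0.056 0.018]
[275 267  23  23 434] [286. 278.] top 0.1334 med [0.4549 0.0324 0.1281] [0.065 0.066 0.02 ]
[227 278  26  21 450] [240. 288.] top 0.1708 med [0.4267 0.1683 0.1664] [0.058 0.058 0.018]
[171 291  31  22 542] [186. 301.] top 0.1706 med [0.3874 0.329  0.1659] [0.058 0.059 0.019]
[ 257  402   71   47 1301] [295. 421.] top 0.2838 med [0.0684 0.0053 0.2872] [0.07  0.144 0.028]
```

Top view: shapes like the short jar are blue (257,189), olive (258,223) and purple (247,257). Shapes like the tallest jar are the taped one (200,265), the lower taped one (386,275), green (240,288) and red (186,301). My choices are olive (258,223) and taped (200,265), whose measured dome tops are about 0.081 and 0.171 m, against 0.151 m for the lower taped jar. Next I check them in one close crop and locate the dome centres.

```bash
python3 - <<'E'
from h import *
A=[]
for n in("top","side"):
    z=np.load(n+"1.npz");W=z["W"];im=z["im"];d=z["d"];m=arm.camera_model(n);V=np.array(m["view"]);c0=-V[:3,:3].T@V[:3,3]
    for p,H in(((.626,.124),.080),((.496,.2785),.171)):
        r=np.hypot(W[...,0]-p[0],W[...,1]-p[1]); 
        lid=(r<.045)&(W[...,2]>H-.02)&(W[...,2]<H+.02)
        hsv=cv2.cvtColor(im,cv2.COLOR_BGR2HSV)
        dome=(lid&(hsv[...,1]<45)&(hsv[...,2]>150)).astype(np.uint8)
        k,l,s,c=cv2.connectedComponentsWithStats(dome); i=1+np.argmax(s[1:,4]); u,v=c[i]
        ray=V[:3,:3].T@[(u-m["cx"])/m["fx"],(v-m["cy"])/m["fy"],1]
        P=c0+ray*((H-.002-c0[2])/ray[2])
        # lid rim: min enclosing circle of points at lid height, ext. in x,y
        q=lid&(W[...,2]>H-.010); X=W[q][:,:2].astype(np.float32)
        print(n,p,"dome px",c[i].round(1),s[i],P.round(4),"lidcircle",cv2.minEnclosingCircle(X))
        x0,y0=int(u)-25,int(v)-20
        A.append(cv2.resize(im[y0:y0+40,x0:x0+50],(400,300),interpolation=cv2.INTER_CUBIC))
    if n=="top":
        for p,H in(((.626,.124),.13),((.496,.2785),.22)):
            r=np.hypot(W[...,0]-p[0],W[...,1]-p[1]);q=(r<.22)&(W[...,2]>H)
            for o in range(-180,180,30):
                a=np.degrees(np.arctan2(W[...,1]-p[1],W[...,0]-p[0])); k=q&(a>=o)&(a<o+30)
                if k.sum()>5: print("tall near",p,o,r[k].min().round(3),W[k][:,2].max().round(3))
cv2.imwrite("pics/crop1.png",np.vstack([np.hstack(A[:2]),np.hstack(A[2:])]))
E
```

```text
top (0.626, 0.124) dome px [256.9 223.2] [252 219  10  10  73] [0.6255 0.1245 0.078 ] lidcircle ((0.6270138025283813, 0.12345409393310547), 0.030445551499724388)
top (0.496, 0.2785) dome px [198.5 264.9] [190 257  18  16 150] [0.4938 0.2803 0.169 ] lidcircle ((0.49510204792022705, 0.28088587522506714), 0.031898826360702515)
tall near (0.626, 0.124) -180 0.162 0.142
tall near (0.626, 0.124) -150 0.163 0.14
tall near (0.626, 0.124) -90 0.188 0.24
tall near (0.626, 0.124) -60 0.134 0.301
tall near (0.626, 0.124) -30 0.194 0.299
tall near (0.626, 0.124) 30 0.197 0.148
tall near (0.626, 0.124) 60 0.184 0.15
tall near (0.626, 0.124) 120 0.172 0.179
tall near (0.626, 0.124) 150 0.174 0.177
side (0.626, 0.124) dome px [256.2 279.6] [245 274  24  13 175] [0.6199 0.1341 0.078 ] lidcircle ((0.6241753101348877, 0.12660659849643707), 0.032388780266046524)
side (0.496, 0.2785) dome px [251.  296.5] [243 291  17  11 127] [0.494  0.2834 0.169 ] lidcircle ((0.49589765071868896, 0.2839726209640503), 0.031240351498126984)
```

View pics/crop1.png

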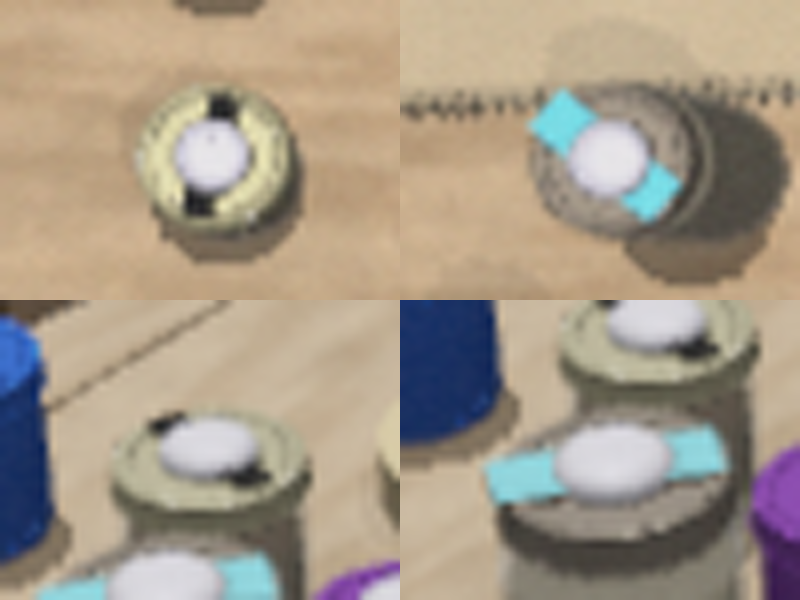

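The crop shows an olive lid with a dark seal strip and centred dome (top view 257,223), and the taped tall jar's dome (198.5,265). Both match the descriptions. The short dome is at about (0.6255, 0.1245) and the tall one at about (0.494, 0.281). I shut the fingers, rise and travel.

>>> {"method": "send_rows", "body": {"motion": "1 0 0 0.02 0 0 0; 1 0 0 0.04 0 0 0; 1 0.02 0.035 0 0 0 -2.5; 1 0.02 0.035 0 0 0 -2.5; 1 0.02 0.035 0 0 0 -2.5", "force": 5}}

```text
clock: 0.72
position: [0.3191, -0.4626, 0.3052]
ee_rot: [-3.107, -0.46, 0.0]
force: [1.0, 0.6, 0.4]
width: 0.505
gripper_force: 0.0
```

>>> {"method": "send_rows", "body": {"motion": "1 0.02 0.035 0 0 0 -2.5; 1 0.02 0.035 0 0 0 -2.5; 1 0.02 0.035 0 0 0 -2.5; 1 0.02 0.035 0 0 0 -2.5; 1 0.02 0.035 0 0 0 -2.5"}}

```text
clock: 1.35
position: [0.419, -0.2877, 0.3053]
ee_rot: [-3.139, -0.12, 0.001]
force: [0.6, -0.7, 1.0]
width: 0.007
gripper_force: 0.0
```

>>> {"method": "send_rows", "body": {"motion": "1 0.02 0.035 0 0 0 -2.5; 1 0.02 0.035 0 0 0 -2; 1 0.02 0.035 0 0 0 0; 1 0.02 0.035 0 0 0 0; 1 0.02 0.035 0 0 0 0"}}

```text
clock: 1.98
position: [0.519, -0.1128, 0.3052]
ee_rot: [3.142, -0.002, -0.001]
force: [0.6, -0.1, -0.7]
width: 0.007
gripper_force: 0.0
```

>>> {"method": "send_rows", "body": {"motion": "1 0.016 0.034 0 0 0 0; 1 0.016 0.034 0 0 0 0; 1 0.016 0.034 0 0 0 0; 1 0.016 0.034 0 0 0 0; 1 0.016 0.034 0 0 0 0"}}

```text
clock: 2.6
position: [0.5989, 0.057, 0.3051]
ee_rot: [3.141, -0.002, -0.001]
force: [0.7, -0.8, -0.3]
width: 0.004
gripper_force: 0.0
```

>>> {"method": "send_rows", "body": {"motion": "1 0.0135 0.034 0 0 0 0; 1 0.0135 0.0335 0 0 0 0; 1 0 0 -0.04 0 0 0; 1 0 0 -0.04 0 0 0; 1 0 0 -0.04 0 0 0"}}

```text
clock: 3.22
position: [0.6254, 0.1235, 0.1839]
ee_rot: [3.141, -0.001, -0.001]
force: [0.1, -0.2, -0.4]
width: 0.006
gripper_force: 0.0
```

>>> {"method": "send_rows", "body": {"motion": "1 0 0 -0.03 0 0 0; 1 0 0 -0.02 0 0 0; 1 0 0 -0.01 0 0 0; 1 0 0 0 0 0 0; 1 0 0 0 0 0 0"}}

```text
clock: 3.85
position: [0.6262, 0.1237, 0.1265]
ee_rot: [-3.141, 0.001, -0.002]
force: [-0.3, -0.5, 0.6]
width: 0.006
gripper_force: 0.0
```

```bash
python3 - <<'E'
from h import *
print(arm.observe()["position"],arm.observe()["force"])
A=[]
for n,(u,v) in(("side",(257,265)),("top",(257,223))):
    im,_=arm.get_image(n); A.append(cv2.resize(im[v-50:v+50,u-50:u+50],(400,400),interpolation=cv2.INTER_CUBIC))
cv2.imwrite("pics/near1.png",np.hstack(A))
E
```

```text
[0.62624427 0.12374047 0.12647356] [-0.29472204 -0.45949201  0.6266702 ]
```

View pics/near1.png

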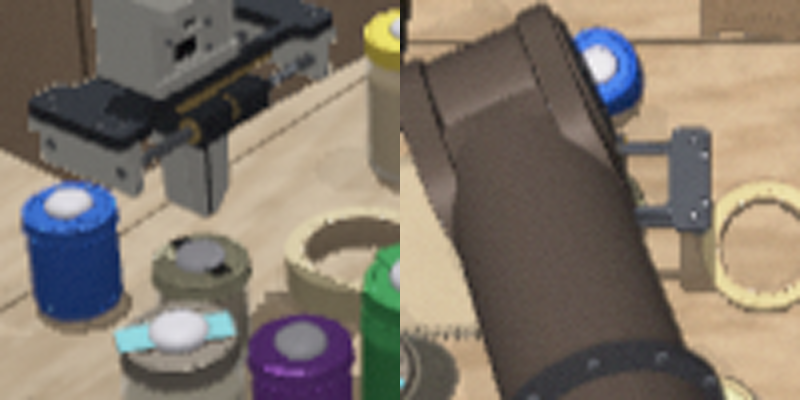

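The side view (left) shows the shut fingertips straight above the olive jar's dome. In the top view the forearm hides the jar. I check the forearm's clearance and the alignment by projection.

```bash
python3 - <<'E'
from h import *
im,d,W=cloud("side"); m=arm.camera_model("side");V=np.array(m["view"])
def pr(p):
    q=V@[*p,1]; return np.array([m["cx"]+m["fx"]*q[0]/q[2],m["cy"]+m["fy"]*q[1]/q[2]])
for p in((.626,.124,.1075),(.6255,.1245,.079),(.6255,.1245,.0745)): print(pr(p).round(1))
for p in((.626,.124,.1075),(.6255,.1245,.079)): cv2.circle(im,tuple(int(round(c)) for c in pr(p)),2,(0,0,255),-1)
a=cv2.resize(im[240:300,217:297],(320,240),interpolation=cv2.INTER_CUBIC)
o=np.zeros((480,800,3),np.uint8); o[:,:480]=im[:,80:560]; o[:240,480:]=a
cv2.imwrite("pics/side2.png",o)
E
```

```text
[256.4 266.8]
[257.1 276.8]
[257.2 278.3]
```

View pics/side2.png

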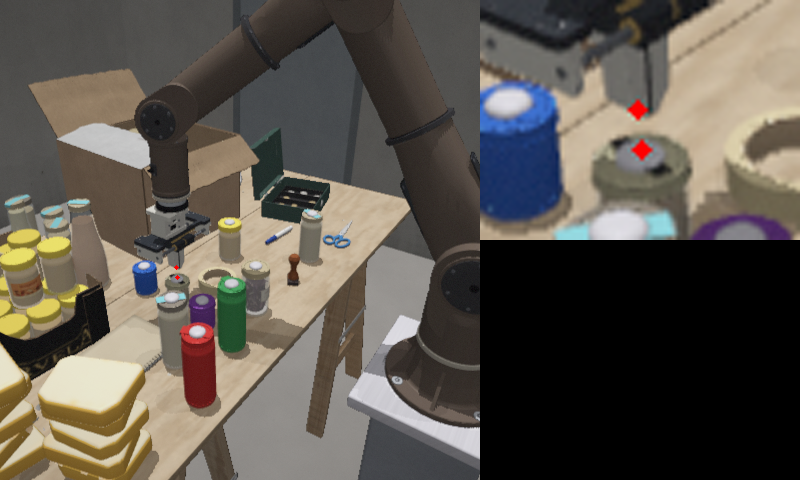

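The forearm is well clear and the tip is aligned with the dome. I descend to just above it.

>>> {"method": "send_rows", "body": {"motion": "1 0 0.0005 -0.01 0 0 0; 1 0 0 -0.007 0 0 0; 1 0 0 -0.004 0 0 0; 1 0 0 -0.002 0 0 0; 1 0 0 0 0 0 0"}}

```text
clock: 4.62
position: [0.6257, 0.124, 0.1024]
ee_rot: [3.142, -0.001, -0.0]
force: [-0.1, -0.7, -0.0]
width: 0.007
gripper_force: 0.0
```

>>> {"method": "send_rows", "body": {"motion": "1 0 0 -0.001 0 0 0; 1 0 0 -0.001 0 0 0; 1 0 0 -0.001 0 0 0; 1 0 0 0 0 0 0"}}

```text
clock: 5.12
position: [0.6256, 0.124, 0.0995]
ee_rot: [3.141, -0.001, -0.0]
force: [0.1, -1.1, 0.2]
width: 0.002
gripper_force: 0.0
```

>>> {"method": "send_rows", "body": {"motion": "1 0 0 -0.001 0 0 0; 1 0 0 0 0 0 0"}}

```text
clock: 5.38
position: [0.6258, 0.1241, 0.0987]
ee_rot: [-3.142, 0.001, -0.0]
force: [-0.7, 0.4, 1.6]
width: 0.008
gripper_force: 1.0
```

>>> {"method": "send_rows", "body": {"motion": "1 0 0 -0.001 0 0 0; 1 0 0 0 0 0 0"}}

```text
clock: 5.62
position: [0.6258, 0.124, 0.0977]
ee_rot: [3.142, -0.002, 0.0]
force: [-0.9, -0.1, 3.4]
width: 0.007
gripper_force: 1.9
```

>>> {"method": "send_rows", "body": {"motion": "1 0 0 -0.0007 0 0 0; 1 0 0 -0.0007 0 0 0; 1 0 0 0 0 0 0; 1 0 0 0 0 0 0; 1 0 0 0 0 0 0"}}

```text
clock: 6.25
position: [0.6258, 0.1241, 0.0964]
ee_rot: [3.142, -0.001, 0.0]
force: [-1.2, -1.1, 7.2]
width: 0.005
gripper_force: 3.1
```

It gave about 2.6 mm at about 7 N. I rise straight up and move over the tallest jar.

>>> {"method": "send_rows", "body": {"motion": "1 0 0 0.002 0 0 0; 1 0 0 0.006 0 0 0; 1 0 0 0.02 0 0 0; 1 0 0 0.04 0 0 0; 1 0 0 0.05 0 0 0"}}

```text
clock: 6.88
position: [0.6249, 0.1238, 0.2144]
ee_rot: [3.141, -0.001, -0.004]
force: [0.6, -0.5, 0.2]
width: 0.003
gripper_force: 0.0
```

>>> {"method": "send_rows", "body": {"motion": "1 0 0 0.05 0 0 0; 1 0 0 0.03 0 0 0; 1 -0.02 0.025 0 0 0 0; 1 -0.025 0.03 0 0 0 0; 1 -0.025 0.03 0 0 0 0"}}

```text
clock: 7.5
position: [0.5548, 0.2098, 0.2942]
ee_rot: [-3.142, 0.002, 0.0]
force: [0.9, 0.8, -0.6]
width: 0.003
gripper_force: 0.0
```

>>> {"method": "send_rows", "body": {"motion": "1 -0.025 0.03 0 0 0 0; 1 -0.022 0.025 0 0 0 0; 1 -0.015 0.017 0 0 0 0; 1 0 0 0 0 0 0; 1 0 0 -0.02 0 0 0"}}

```text
clock: 8.12
position: [0.495, 0.2809, 0.2752]
ee_rot: [-3.141, 0.002, -0.005]
force: [-0.2, -0.5, -0.4]
width: 0.005
gripper_force: 0.0
```

>>> {"method": "send_rows", "body": {"motion": "1 0 0 -0.03 0 0 0; 1 0 0 -0.02 0 0 0; 1 0 0 -0.01 0 0 0; 1 0 0 0 0 0 0; 1 0 0 0 0 0 0"}}

```text
clock: 8.75
position: [0.4943, 0.2811, 0.215]
ee_rot: [-3.141, 0.002, -0.002]
force: [-0.7, -0.5, 0.3]
width: 0.004
gripper_force: 0.0
```

```bash
python3 - <<'E'
from h import *
s=arm.observe();P=s["position"];print(P,s["force"])
im,d,W=cloud("side"); m=arm.camera_model("side");V=np.array(m["view"])
def pr(p):
    q=V@[*p,1]; return tuple(int(round(x)) for x in(m["cx"]+m["fx"]*q[0]/q[2],m["cy"]+m["fy"]*q[1]/q[2]))
for p in(P-[0,0,.019],(.494,.281,.169)): print(pr(p)); cv2.circle(im,pr(p),1,(0,0,255),-1)
o=np.zeros((480,800,3),np.uint8); o[:,:480]=im[:,80:560]; o[:240,480:]=cv2.resize(im[250:310,211:291],(320,240),interpolation=cv2.INTER_CUBIC)
cv2.imwrite("pics/side3.png",o)
E
```

```text
[0.49432519 0.28114605 0.21497776] [-0.70948102 -0.46237896  0.31027793]
(251, 285)
(252, 296)
```

View pics/side3.png

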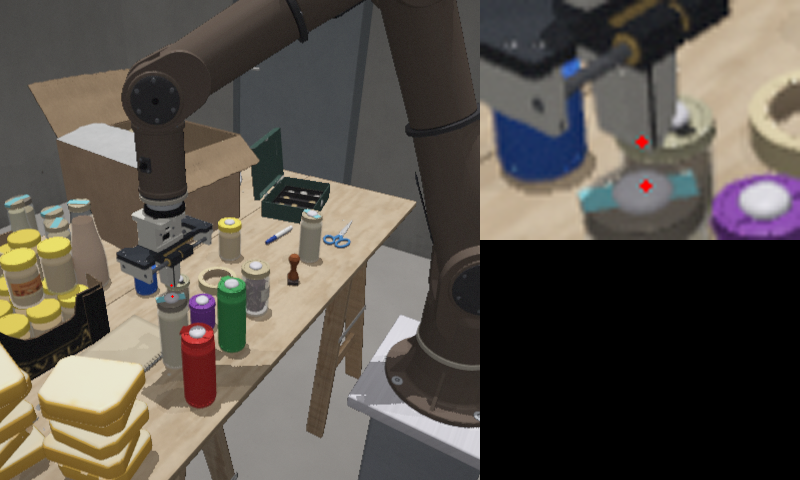

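The tip is above the taped dome and the short jar behind it stands undisturbed. I descend.

>>> {"method": "send_rows", "body": {"motion": "1 0 0.0005 -0.01 0 0 0; 1 0 0 -0.007 0 0 0; 1 0 0 -0.003 0 0 0; 1 0 0 -0.002 0 0 0; 1 0 0 0 0 0 0"}}

```text
clock: 9.43
position: [0.4937, 0.2816, 0.1921]
ee_rot: [3.142, -0.001, -0.0]
force: [-0.2, 0.2, -0.7]
width: 0.001
gripper_force: 0.0
```

>>> {"method": "send_rows", "body": {"motion": "1 0 0 -0.001 0 0 0; 1 0 0 -0.001 0 0 0; 1 0 0 0 0 0 0"}}

```text
clock: 9.8
position: [0.4938, 0.2816, 0.1903]
ee_rot: [-3.141, 0.001, -0.0]
force: [0.7, 0.9, 0.3]
width: 0.006
gripper_force: 0.1
```

>>> {"method": "send_rows", "body": {"motion": "1 0 0 -0.001 0 0 0; 1 0 0 0 0 0 0"}}

```text
clock: 10.05
position: [0.4938, 0.2816, 0.1893]
ee_rot: [-3.142, 0.002, -0.0]
force: [-0.4, 0.0, 4.1]
width: 0.009
gripper_force: 1.3
```

>>> {"method": "send_rows", "body": {"motion": "1 0 0 -0.0007 0 0 0; 1 0 0 -0.0008 0 0 0; 1 0 0 0 0 0 0; 1 0 0 0 0 0 0; 1 0 0 0 0 0 0"}}

```text
clock: 10.68
position: [0.4938, 0.2817, 0.1879]
ee_rot: [-3.141, 0.001, -0.001]
force: [-0.2, -1.3, 5.5]
width: 0.007
gripper_force: 2.7
```

It gave about 2.4 mm at about 5.5 N. I rise and draw the hand clear.

>>> {"method": "send_rows", "body": {"motion": "1 0 0 0.002 0 0 0; 1 0 0 0.006 0 0 0; 1 0 0 0.02 0 0 0; 1 0 0 0.04 0 0 0; 1 0 0 0.04 0 0 0"}}

```text
clock: 11.3
position: [0.4934, 0.2814, 0.2966]
ee_rot: [3.141, -0.001, -0.002]
force: [0.3, 0.8, 0.1]
width: 0.004
gripper_force: 0.0
```

>>> {"method": "send_rows", "body": {"motion": "1 0 0 0.03 0 0 0; 1 0 0 0.015 0 0 0; 1 0 0 0.005 0 0 0; 1 0 0 0 0 0 0; 1 0 0 0 0 0 0"}}

```text
clock: 11.92
position: [0.4934, 0.2813, 0.3444]
ee_rot: [3.14, -0.001, -0.003]
force: [-0.1, -0.5, 0.3]
width: 0.005
gripper_force: 0.0
```

```bash
python3 - <<'E'
from h import *
s=arm.observe();print(s["position"],s["force"],s["clock"])
im,d,W=cloud("side"); o=np.load("side1.npz")["im"]
cv2.imwrite("pics/side4.png",np.hstack([x[170:420,130:450] for x in(o,im)]))
E
```

```text
[0.49336617 0.28125091 0.34438423] [-0.11277837 -0.48696875  0.27663781] 11.925
```

View pics/side4.png

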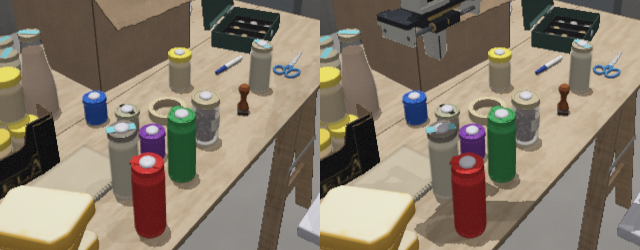

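Before and after match: all the jars stand where they were, and the hand is about 15 cm above the tallest jar. I hand the job in.

```bash
python3 -c "
from cell import arm
print(arm.sign_off())"
```

```text
the job is handed in; nothing more can be done
None
```

I pressed the short jar's dome first (about 2.6 mm, 7 N) and then the tallest jar's (about 2.4 mm, 5.5 N); in the last side picture every jar stands where it was, the hand ended about 15 cm above the tallest jar, and the job was handed in at about 12 s.

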